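# Seat an input card in the logger crate

## Task

Take the upright circuit card by its pull tab from the storage rack and lower it (do not drop it) into the free pair of card guides in the logger crate, ejector levers still swung out, until it rests on the connector contacts; feel for the grooves and force nothing. Then gently swing in both ejector levers, so that they, and not a push on the card, draw it fully home. Leave the filler plate and the things lying about where they are.

Things in the scene. Friction and masses are not known exactly. Their poses are not given: they have to be found in the camera images.
- pull_tab (a point): Centre of the black pull tab on top of the upright circuit card: 12 mm thick (x), 30 wide (y), 46 high (z). The card: board 3 mm thick (x), 150 wide (y), its bottom corners stepped in 3 mm a side; lower edge 111 mm, top of its top bar 23 mm under this point; about 0.24 kg. It stands loose in one of the dark storage rack's two slots (end posts 62 mm high); the other holds the filler plate.
- slot (a point): Middle of the free bay of the logger crate, axes as the card's. A card fully home has its lower edge at this height, its tab centre 111 mm above. The pair of cream guide plates is clamped by hand anywhere in the bay: its grooves lie up to 10 mm off this point in x, either way; find them by feel or sight. Guide tops flat, 72 mm up, 60 mm long in x; grooves 5 mm wide, 2 mm play in y in all. Side rails 90 mm up.
- lever_left (a joint): Grey ejector lever at the card's +y top corner: 0 folded in, handle flat along the card's top bar; 1.05 swung out, nearly upright; starts near 1.0, stays where left. Swung out, its toe passes inside the crate's rail as the card goes down; the card meets sprung contacts about 6 mm above home. Swinging it in hooks the toe under the rail and draws that side down, with 5 to 10 N at the handle's end.
- lever_right (a joint): The same lever mirrored, at the card's -y top corner. Either can go first: the card tilts a little in its guides and comes level with the second. Pushing the card home by hand instead would take 25 to 30 N and is not wanted.
- lever_left_pivot (a point): Pivot of the left lever, on the card, 27 mm under the tab's centre and 70 mm to +y of it; axis along the card's x. The handle is 10 mm wide (x) and 7 mm thick.
- lever_right_pivot (a point): Pivot of the right lever, on the card, 27 mm under the tab's centre and 70 mm to -y of it; axis along the card's x.
- lever_left_end (a point): Upper side of the left handle at its free end. Folded in it lies 45 mm towards the tab from its pivot and 12 mm above it; it turns with the lever about the pivot, so at 1.05 rad it is 12 mm towards the tab and 45 mm above.
- lever_right_end (a point): Upper side of the right handle at its free end; mirror image of the left one.
- filler_plate: Plain aluminium plate 150 x 71 x 3 mm that stands in the rack's other slot; origin at the middle of its lower edge. To be left alone.
- screwdriver: Screwdriver with wooden handle, 210 mm, lying in front of the crate; to be left alone.
- stopwatch: Dark stopwatch, 71 x 60 x 19 mm, lying right of the crate; to be left alone.
- marker_pen: Black and white marker pen, 135 mm, lying in front of the rack; to be left alone.
There are look-alikes about, which are no part of the job. Of the things that look like the part that bears pull_tab, the larger one is meant.

How it is judged:
By the outcome, as a careful person would: the job done as asked, in the order asked, and still so for the second after the job is handed in, with the robot touching nothing.
It also fails if it takes over 72 s, if anything falls off the work surface, if the arm or the gripper's body presses on something with over 40 N, if the wrist force passes 120 N, or if a joint passes its speed limit or range.

## Robot

A 7-joint arm with a two-finger parallel gripper is mounted at the origin on a cart in front of the work surface, level with it; the furniture and walls round the work are solid. World frame = base frame: x ahead of the robot, y to its left, z up, the work surface at z = 0. Lengths are in m, angles in rad, forces in N, time in s.
With the tool pointing down it reaches from about 0.425 to 1.025 m from the base axis. Payload 3.6 kg.
Tool frame: the origin (TCP) lies at the very end of the fingers, on their centre line; the grasp point (between the pads) lies 19 mm behind it; z points along the fingers, y is the direction in which the jaws open and shut (so a half turn about z gives the same grasp; the last joint's range is limited). The gripper opens to 85 mm and grips with 20 to 120 N. Pads are 22 mm wide; open, the fingers measure 114 mm over their backs; the gripper's body (76 mm by 85 mm) begins 54 mm behind the grasp point. The pads swing forward as they close: fully open they stand 13 mm farther back than shut.
Start: joints at [1.125, 0.591, 0.048, 1.609, -0.033, 0.943, -0.034], TCP at [0.251, -0.68, 0.231] pointing down, gripper open.
Joint ranges: [-2.69, 2.69], [-0.47, 2.24], [-1.27, 1.36], [0.19, 2.51], [-1.53, 4.68], [0.08, 2.07], [-3.09, 3.09]. Speed limits (rad/s): [2.57, 2.57, 3.14, 3.14, 3.14, 3.14, 3.14].

## Interface

Orientations are given as [roll, pitch, yaw] about the fixed x, y, z axes, in that order (R = Rz(yaw) Ry(pitch) Rx(roll)).
In Python, from plant import ctrl gives the robot as it stands. The module is installed in compiled form; this text tells all that it offers. Calls block until the motion is done:
- ctrl.goto(position, orientation): joint-space move of the TCP to a pose.
- ctrl.movel(position, ori=None, v=0.15, guard=None): straight line of the TCP; ori=None keeps the orientation; v is the mean speed in m/s. With guard (N) it stops when the force on the tool has changed by that much, and returns True; else False.
- ctrl.move_joints(angles): joint-space move.
- ctrl.gripper_to(opening, effort=None): finger opening in m; effort is the grip in N (None keeps the last); returns when the fingers have stopped.
- ctrl.dwell(seconds).
- ctrl.ik(position, orientation): joint angles nearest the present ones, or None.
- ctrl.observe(): the state.
- ctrl.get_image(name): name is "scene" or "top" or "wrist"; returns (picture, depth): 384x512x3 uint8, blue, green, red; 384x512 float32, m along the optical axis (not along the pixel's ray), 0 where there is no reading.
- ctrl.camera_params(name): a dict with "K" (3x3 intrinsics, pixels), "xyz" and "rotation" of the camera in the world; the wrist camera has in their place "T_tool_cam" (4x4, takes a point from camera to tool coordinates, whose origin is the TCP and whose axes are the flange's). Camera axes: x right, y down, z forward; pixel columns grow to the right and rows downward; lengths in m; the calibration is good to about 2 mm. A picture is of the moment at which its call begins: read the wrist's pose just before it. camera_params takes no time and is no camera call.
A pose or a line that the arm cannot do raises ctrl.MotionError and nothing moves.
- ctrl.job_done(): hands the job in, once; it reports no verdict.
The state is a dict: "time_s": time; "joint_positions": joint angles; "qvel": joint speeds; "effort": joint torques, N m; "tcp_pos": TCP position; "tool_rot": TCP orientation; "wrist_force": force on the tool from outside, world axes, zero at the start; "moment": the same for the moment, N m; "grip_width": finger opening in m.
Only numpy, scipy, OpenCV 4.12 (cv2) and the standard library are available. Lean on these libraries where they do the work, as an engineer would, in place of code of your own. Each camera call takes 0.05 s, during which the arm holds its last target.

## Working session

There is one attempt and no reset: what is moved stays moved. The work goes in short steps, each a Python script; the robot and the scene stay as the last script left them, time stands still between calls to the robot, and variables do not carry over. Pictures are saved under pics/ and viewed, and the job is handed in when it is done.

```bash
mkdir -p pics
cat > h.py <<'E'
import numpy as np, cv2
from plant import ctrl
def cam(n):
    p=ctrl.camera_params(n)
    if n=='wrist':
        o=ctrl.observe()
        from scipy.spatial.transform import Rotation as R
        T=np.eye(4);T[:3,:3]=rot(o['tool_rot']);T[:3,3]=o['tcp_pos'];T=T@np.array(p['T_tool_cam'])
    else:
        T=np.eye(4);r=np.array(p['rotation'])
        T[:3,:3]=r if r.shape==(3,3) else rot(r);T[:3,3]=p['xyz']
    return np.array(p['K']),T
def rot(r):
    from scipy.spatial.transform import Rotation as R
    r=np.array(r)
    if r.shape==(3,3): return r
    return R.from_euler('xyz',r).as_matrix()
def snap(n,tag):
    K,T=cam(n); im,d=ctrl.get_image(n)
    cv2.imwrite(f'pics/{tag}.png',cv2.resize(im,None,fx=1.5625,fy=1.5625,interpolation=cv2.INTER_CUBIC))
    np.savez(f'pics/{tag}.npz',im=im,d=d,K=K,T=T); return im,d,K,T
def world(d,K,T):
    v,u=np.mgrid[:d.shape[0],:d.shape[1]]
    P=np.stack([(u-K[0,2])/K[0,0]*d,(v-K[1,2])/K[1,1]*d,d],-1)
    return P@T[:3,:3].T+T[:3,3]
E
python3 - <<'E'
from h import *
print(ctrl.observe())
for n in ('scene','top','wrist'):
    print(n,ctrl.camera_params(n)); snap(n,n+'0')
E
```

```text
{'time_s': 0.0, 'joint_positions': array([ 1.12451102,  0.59216073,  0.04828692,  1.60984614, -0.03331694,
        0.9427195 , -0.03367415]), 'qvel': array([ 5.65914738e-04, -2.14362450e-03, -1.58814477e-03, -9.51665132e-05,
        6.81688154e-04,  5.07274434e-04,  2.69102606e-04]), 'effort': array([ 7.87665722e-04, -5.48696244e+01,  1.54656664e+00, -1.98126519e+01,
        9.32714524e-03,  8.72628589e-03, -3.92425889e-06]), 'tcp_pos': array([ 0.25022059, -0.6795478 ,  0.2301017 ]), 'tool_rot': array([-3.13926637e+00,  1.11458946e-04,  3.52891937e-01]), 'wrist_force': array([ 0.36276327, -0.90082667,  0.72664614]), 'moment': array([0.00702517, 0.00382545, 0.03226346]), 'grip_width': 0.08553489964294601}
scene {'K': array([[440.45133783,   0.        , 261.82571047],
       [  0.        , 440.45133783, 190.6987966 ],
       [  0.        ,   0.        ,   1.        ]]), 'xyz': array([-0.01592407,  0.5558093 ,  0.9628506 ]), 'rotation': array([-2.4250295 , -0.01279605, -2.38037084])}
top {'K': array([[399.64944995,   0.        , 256.20796688],
       [  0.        , 399.64944995, 188.04451906],
       [  0.        ,   0.        ,   1.        ]]), 'xyz': array([ 0.32063212, -0.00553808,  1.3063116 ]), 'rotation': array([-2.99524945e+00,  2.76921125e-03, -1.57967958e+00])}
wrist {'K': array([[279.98006372,   0.        , 257.05293147],
       [  0.        , 279.98006372, 193.61546121],
       [  0.        ,   0.        ,   1.        ]]), 'T_tool_cam': array([[-3.38332960e-04, -9.47315489e-01, -3.20301809e-01,
         8.22674933e-02],
       [ 9.99999684e-01, -8.98803706e-05, -7.90466299e-04,
        -5.56972795e-04],
       [ 7.20032124e-04, -3.20301975e-01,  9.47315220e-01,
        -1.43537418e-01],
       [ 0.00000000e+00,  0.00000000e+00,  0.00000000e+00,
         1.00000000e+00]])}
```

View pics/scene0.png

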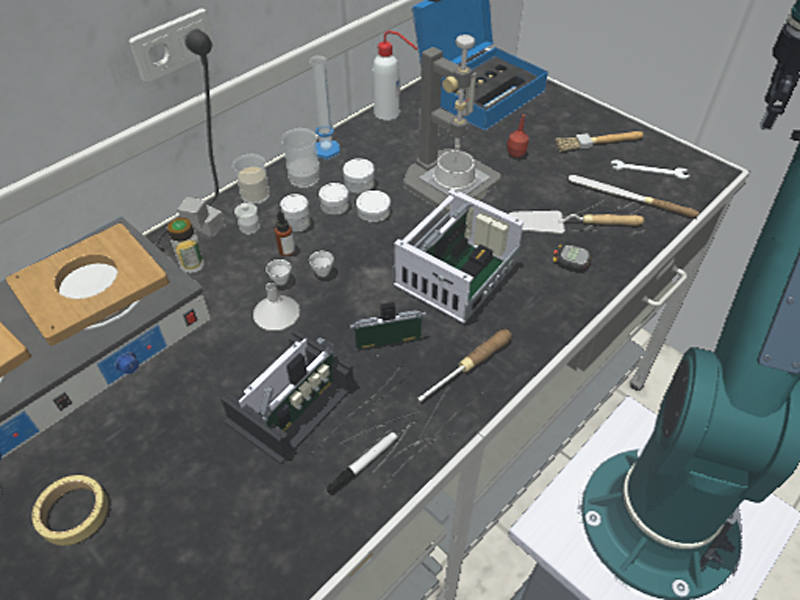

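View pics/top0.png

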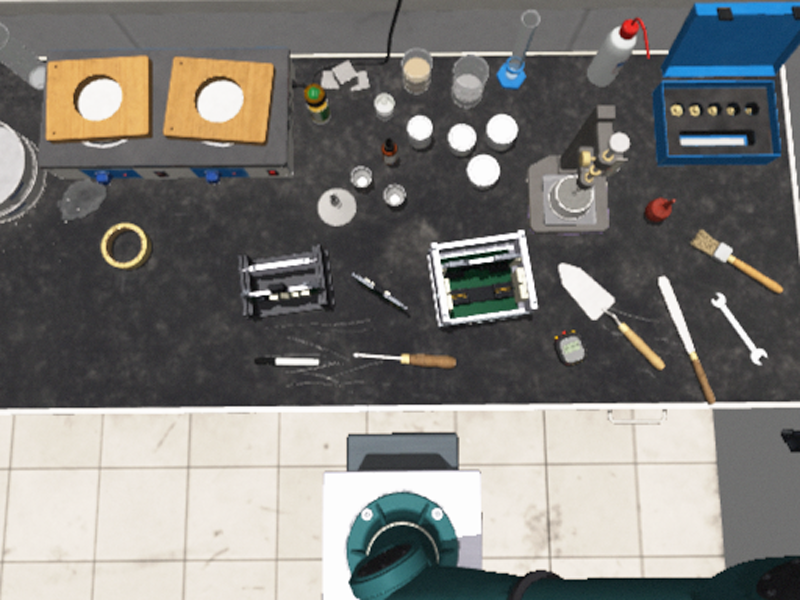

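View pics/wrist0.png

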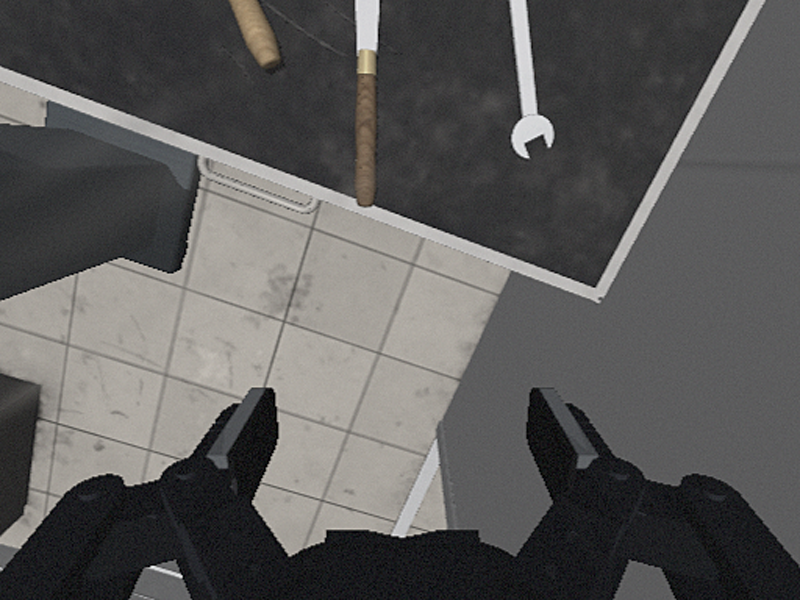

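The top view shows the rack at about (285,283) px and the crate at (483,280). The small look-alike card is at (380,292). I'll zoom in and map these to the world frame.

Run:
```python
import numpy as np,cv2
from h import world
z=np.load('pics/top0.npz');W=world(z['d'],z['K'],z['T'])
def w(u,v): return W[int(v/1.5625),int(u/1.5625)].round(3)
for p in [(285,283),(483,280),(380,292),(243,290),(325,280),(430,285),(530,275)]: print(p,w(*p))
im=z['im']
a=im[150:210,145:225];b=im[140:215,265:350]
cv2.imwrite('pics/zr.png',np.vstack([cv2.resize(a,(480,360),interpolation=2)]))
cv2.imwrite('pics/zc.png',cv2.resize(b,(595,525),interpolation=2))
z=np.load('pics/scene0.npz');im=z['im'];cv2.imwrite('pics/zs.png',cv2.resize(im[205:300,135:235],(600,570),interpolation=2))
```

```text
(285, 283) [0.538 0.241 0.008]
(483, 280) [ 0.54  -0.177  0.01 ]
(380, 292) [ 0.321 -0.006  1.306]
(243, 290) [0.516 0.314 0.066]
(325, 280) [0.537 0.15  0.045]
(430, 285) [ 0.533 -0.066 -0.   ]
(530, 275) [ 0.53  -0.254  0.117]
```

View pics/zr.png

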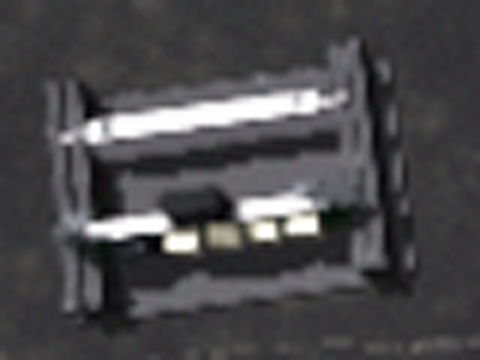

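View pics/zc.png

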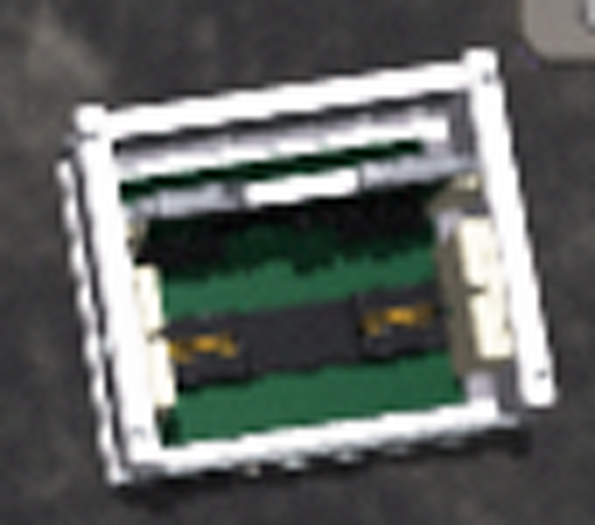

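View pics/zs.png

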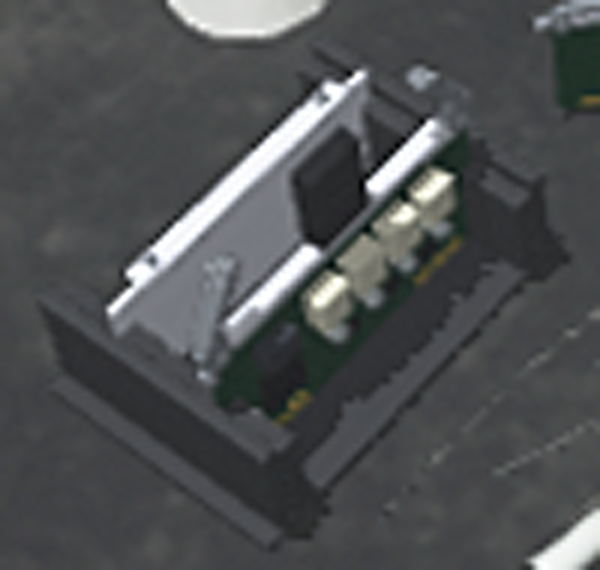

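Run:
```python
from h import *
Y=np.pi/2+0.14
ctrl.goto([0.54,-0.21,0.27],[np.pi,0,Y]); o=ctrl.observe();print(o['time_s'],o['tcp_pos'],o['joint_positions'].round(2))
snap('wrist','w_crate')
ctrl.goto([0.52,0.19,0.27],[np.pi,0,Y]); o=ctrl.observe();print(o['time_s'],o['tcp_pos'],o['joint_positions'].round(2))
snap('wrist','w_rack')
```

```text
2.1417 [ 0.53950543 -0.21205207  0.26972077] [ 0.59  0.39 -0.39  1.89  0.19  0.9   0.24]
3.675 [0.52069576 0.18816838 0.26979658] [-0.03  0.37 -0.52  1.94  0.24  0.89 -0.53]
```

View pics/w_crate.png

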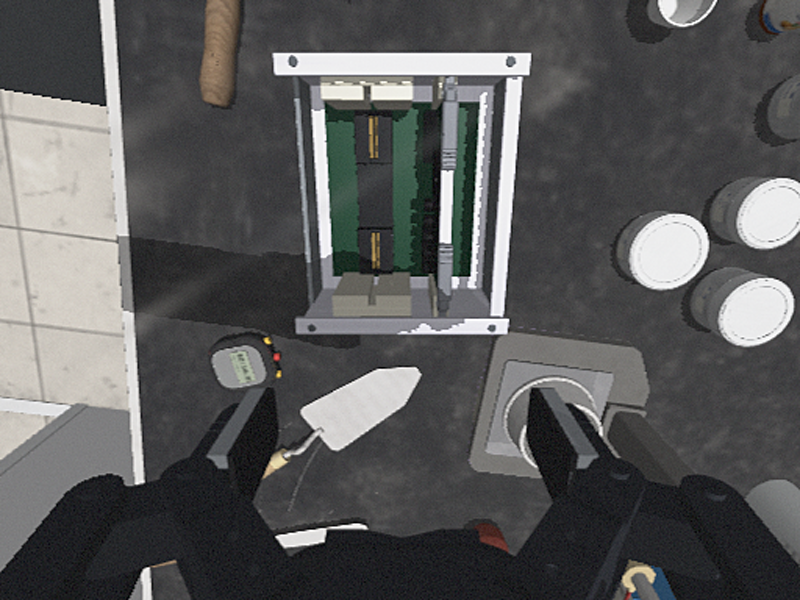

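View pics/w_rack.png

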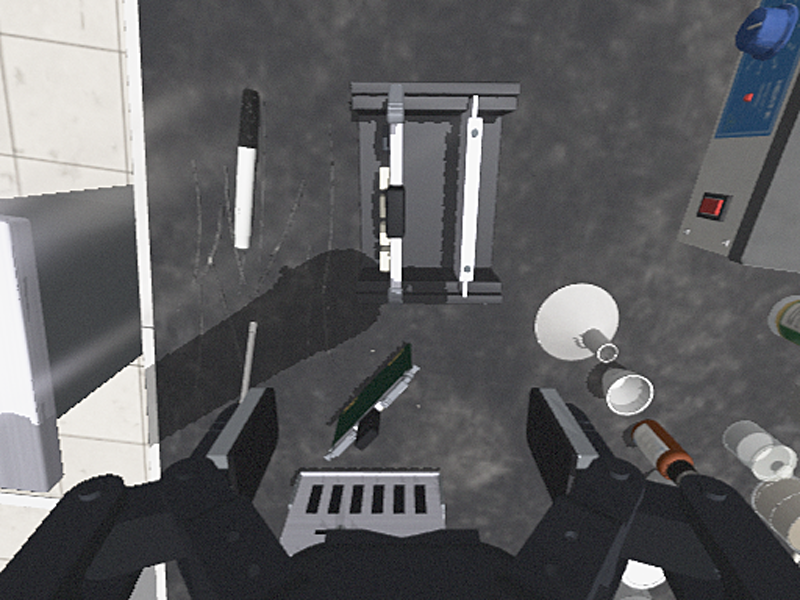

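The crate picture shows the two cream guides, with grooves at about (368,93) and (373,290). The rack picture shows the tab at (396,210). Next I'll measure both.

Run:
```python
import numpy as np,cv2
from h import world
for t,(r0,r1,c0,c1) in {'w_crate':(30,215,170,340),'w_rack':(45,200,215,340)}.items():
    z=np.load(f'pics/{t}.npz');W=world(z['d'],z['K'],z['T'])
    cv2.imwrite(f'pics/z_{t}.png',cv2.resize(z['im'][r0:r1,c0:c1],None,fx=3.2 if t=='w_crate' else 3.8,fy=3.2 if t=='w_crate' else 3.8,interpolation=2))
    if t=='w_crate':
        # guide tops
        m=(W[...,2]>0.06)&(W[...,2]<0.105)&(W[...,0]>0.42)&(W[...,0]<0.62)&(W[...,1]>-.29)&(W[...,1]<-.06)
        print(np.histogram(W[m][:,2],np.arange(.06,.106,.003)))
        for v in (57,58,60,62,64,180,184,188,192,196):
            print(v,[f"{c}:{W[v,c,0]*1e3:.0f},{W[v,c,1]*1e3:.0f},{W[v,c,2]*1e3:.0f}" for c in range(200,270,4)])
    else:
        for v in (110,118,126,134,142,150):
            print(v,[f"{c}:{W[v,c,0]*1e3:.0f},{W[v,c,1]*1e3:.0f},{W[v,c,2]*1e3:.0f}" for c in range(240,264,2)])
```

```text
(array([ 114,   92,   96,  126,  107,  108,  188,  274,  284,  149,  147,
        276, 1383,   20,   82]), array([0.06 , 0.063, 0.066, 0.069, 0.072, 0.075, 0.078, 0.081, 0.084,
       0.087, 0.09 , 0.093, 0.096, 0.099, 0.102, 0.105]))
57 ['200:447,-89,11', '204:452,-88,11', '208:473,-96,97', '212:476,-96,96', '216:481,-95,98', '220:485,-95,97', '224:489,-94,97', '228:493,-94,97', '232:497,-93,97', '236:499,-90,79', '240:505,-92,96', '244:509,-91,98', '248:513,-91,97', '252:517,-90,97', '256:521,-90,96', '260:525,-89,98', '264:529,-88,96', '268:535,-77,10']
58 ['200:447,-90,11', '204:453,-89,12', '208:473,-97,97', '212:477,-97,97', '216:481,-96,98', '220:485,-96,98', '224:489,-95,96', '228:493,-94,96', '232:497,-94,97', '236:496,-87,42', '240:505,-93,98', '244:509,-92,98', '248:513,-92,96', '252:517,-91,97', '256:521,-91,99', '260:525,-90,96', '264:529,-89,96', '268:535,-78,12']
60 ['200:447,-92,11', '204:452,-91,11', '208:473,-99,97', '212:477,-99,97', '216:481,-98,95', '220:485,-98,98', '224:489,-97,96', '228:493,-96,98', '232:497,-96,96', '236:494,-86,11', '240:505,-95,97', '244:50
[... 3145 characters left out ...]
60:518,235,6', '262:521,235,8']
134 ['240:491,220,7', '242:494,220,6', '244:499,229,77', '246:501,230,78', '248:505,237,139', '250:507,238,141', '252:509,238,140', '254:510,238,140', '256:512,239,141', '258:514,239,141', '260:520,224,6', '262:522,224,6']
142 ['240:493,208,5', '242:495,209,8', '244:500,218,64', '246:502,219,66', '248:506,230,141', '250:508,230,142', '252:510,231,142', '254:511,231,141', '256:513,231,140', '258:515,231,141', '260:521,212,6', '262:524,213,7']
150 ['240:494,197,7', '242:497,198,7', '244:501,211,78', '246:504,211,78', '248:507,222,141', '250:509,223,142', '252:511,223,140', '254:512,223,141', '256:514,224,141', '258:516,224,140', '260:523,201,7', '262:526,202,7']
```

View pics/z_w_crate.png

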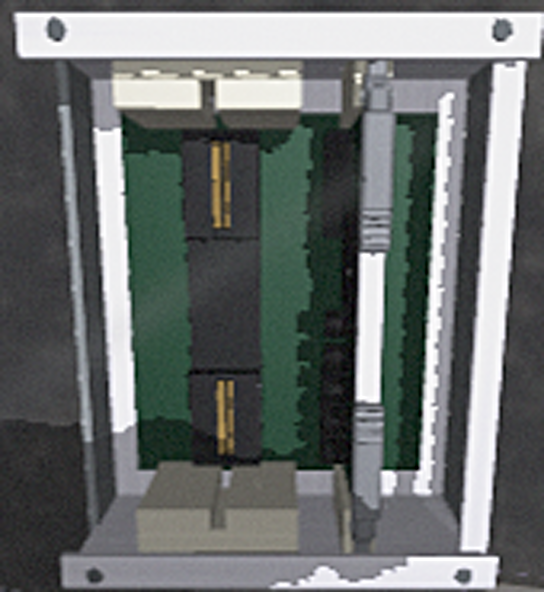

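View pics/z_w_rack.png

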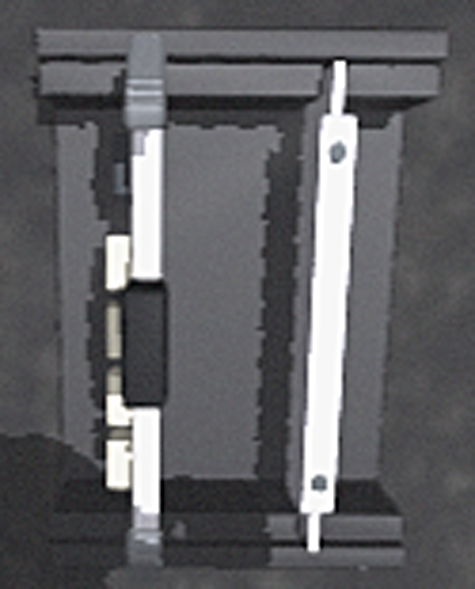

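```bash
cat > m.py <<'E'
from h import *
def ray(u,v,zz,K,T):
    d=T[:3,:3]@np.array([(u-K[0,2])/K[0,0],(v-K[1,2])/K[1,1],1]);return T[:3,3]+d*(zz-T[2,3])/d[2]
E
python3 - <<'E'
from m import *
z=np.load('pics/w_crate.npz');K,T=z['K'],z['T'];W=world(z['d'],K,T);g=cv2.cvtColor(z['im'],6).astype(float)
def prof(rows,c0,c1,dark=True):
    out=[]
    for v in rows:
        p=g[v,c0:c1];
        print(v,p.astype(int))
prof(range(53,66,2),228,244); prof(range(186,200),231,247)
# rails tops
for nm,c in (('guides',None),):
    pass
# guides top masks
for lo,hi,nm in ((-.115,-.08,'L'),(-.26,-.222,'R')):
    m=(abs(W[...,2]-.097)<.004)&(W[...,1]>lo)&(W[...,1]<hi)&(W[...,0]>.46)&(W[...,0]<.56)
    P=W[m];print(nm,P.min(0).round(4),P.max(0).round(4),len(P),np.median(P[:,2]))
m=(abs(W[...,2]-.118)<.006)&(W[...,1]>-.3)&(W[...,1]<-.03)&(W[...,0]>.4)&(W[...,0]<.66)
P=W[m];print('rail z',np.median(P[:,2]))
for lo,hi in ((-.1,-.03),(-.3,-.22)):
    Q=P[(P[:,1]>lo)&(P[:,1]<hi)]
    if len(Q)>20:
        r=cv2.minAreaRect((Q[:,:2]*1000).astype(np.float32));print(lo,r,len(Q))
z=np.load('pics/w_rack.npz');K,T=z['K'],z['T'];W=world(z['d'],K,T)
m=(abs(W[...,2]-.141)<.006)&(W[...,0]>.45)&(W[...,0]<.56)&(W[...,1]>.2)&(W[...,1]<.27)
P=W[m];print('tab',cv2.minAreaRect((P[:,:2]*1000).astype(np.float32)),np.median(P,0),len(P))
# white bar of card: bright, z .088-.1
im=z['im'].min(2);v,u=np.nonzero(m);print('tab px',u.min(),u.max(),v.min(),v.max())
m2=(im>190)&(W[...,2]>.085)&(W[...,2]<.11)&(W[...,0]>.48)&(W[...,0]<.535)&(W[...,1]>.15)&(W[...,1]<.32)
v,u=np.nonzero(m2);Q=np.array([ray(a,b,.095,K,T) for a,b in zip(u,v)]);p=np.polyfit(Q[:,1],Q[:,0],1);print('bar slope',p,'x at .2355',np.polyval(p,.2355),Q[:,1].min(),Q[:,1].max())
# rack orientation: filler plate top
E
```

```text
53 [109 106 160 216 214 211 209 210 210 204 203 164 106 107 104 159]
55 [244 244 246 228 122  72  82  82  66 176 244 244 244 245 245 243]
57 [234 235 239 237 175  73  76  76  57 177 245 239 236 237 236 237]
59 [235 235 238 237 181  71  78  73  53 167 242 239 236 238 235 236]
61 [236 236 239 241 192  76  85 100 106 181 240 240 237 238 237 237]
63 [230 230 229 235 182  83  94  83  90 170 231 233 232 233 232 230]
65 [73 71 77 74 76 81 90 91 83 85 72 75 73 73 72 70]
186 [103  94 101  98  99  93  83  95  98  93  99 105  97  98  96  97]
187 [ 97  99  99  99  94  87  85  94 102  97  98  97  96  98  95  97]
188 [ 88  93  94  95  92  80  84 101  96  98  94  90  90  91  94  92]
189 [128 126 125 128 106  76  88  94  97 115 128 128 123 128 122 126]
190 [137 135 133 138 118  73  92  95  99 118 137 133 138 134 136 133]
191 [134 135 133 141 117  81  96  98  94 116 139 136 132 131 134 135]
192 [132 132 132 140 113  74  98 100  90 113 140 137 132 132 134 134]
193 [132 134 137 140 115  80  99  95  93 117 136 137 132 136 133 134]
194 [135 134 135 139 117  83  92  93  90 107 137 135 134 135 130 132]
195
[... 328 characters left out ...]
4 131 134 133 132]
L [ 0.4699 -0.1023  0.0938] [ 0.5571 -0.08    0.0999] 875 0.0968438787765103
R [ 0.4892 -0.2536  0.093 ] [ 0.5509 -0.2287  0.0993] 715 0.09672583489185566
rail z 0.11509639519054826
-0.1 ((522.0910034179688, -88.29180908203125), (156.06065368652344, 33.015533447265625), 7.868995189666748) 2560
-0.3 ((542.9107055664062, -238.94830322265625), (156.11126708984375, 30.208187103271484), 8.137314796447754) 1551
tab ((509.7405700683594, 236.03826904296875), (11.637158393859863, 28.71889877319336), 7.154020309448242) [0.50950139 0.23680837 0.1406653 ] 383
tab px 247 259 121 151
bar slope [-0.13027761  0.53998346] x at .2355 0.5093030813564359 0.17987234070130204 0.2900503896816588
```

Run:
```python
from m import *
z=np.load('pics/w_crate.npz');K,T=z['K'],z['T']
L=ray(234.5,59,.0968,K,T);R=ray(237.5,192,.0968,K,T);print(L,R,'yaw',np.arctan2(-(L-R)[0],(L-R)[1]))
Li,Lo,Ri,Ro=[ray(u,v,.0968,K,T) for u,v in ((234.5,63.9),(234.5,54),(237.5,188.4),(237.5,195.1))]
n=(L-R)/np.linalg.norm(L-R)
for p in (Li,Lo,Ri,Ro): print(p.round(4),((p-R)@n).round(4))
print('mid inner',(Li+Ri)/2,'mid outer',(Lo+Ro)/2)
```

```text
[ 0.4995045  -0.09449096  0.0968    ] [ 0.51891526 -0.23696794  0.0968    ] yaw 0.13540425031060274
[ 0.5    -0.0991  0.0968] 0.1392
[ 0.499  -0.0899  0.0968] 0.1484
[ 0.5184 -0.2325  0.0968] 0.0045
[ 0.5194 -0.2408  0.0968] -0.0039
mid inner [ 0.50920734 -0.16577649  0.0968    ] mid outer [ 0.50917615 -0.16536495  0.0968    ]
```

Run:
```python
from m import *
Y=np.pi/2+0.131
ctrl.goto([0.5096,0.236,0.19],[np.pi,0,Y]); ctrl.gripper_to(0.045,40)
print(ctrl.movel([0.5096,0.236,0.102],v=0.1,guard=8))
print(ctrl.observe()['tcp_pos'])
f0=ctrl.observe()['wrist_force']
ctrl.gripper_to(0.0,40); o=ctrl.observe();print(o['time_s'],o['grip_width'],f0,o['wrist_force'],o['tcp_pos'])
ctrl.movel([0.5096,0.236,0.265],v=0.12); o=ctrl.observe();print(o['time_s'],o['grip_width'],o['wrist_force'],o['moment'])
snap('wrist','w_lift'); snap('scene','s_lift')
```

```text
False
[0.51001571 0.23637337 0.10248709]
6.0833 0.011742072155949388 [-0.79663419 -0.78502771 -0.59222569] [ 0.42501869 -1.32677647  4.85670728] [0.50998928 0.2361865  0.10266842]
7.5917 0.011677230003581484 [ 0.44756403 -0.4624637  -1.80686818] [-0.01084985  0.02192587 -0.0051509 ]
```

View pics/w_lift.png

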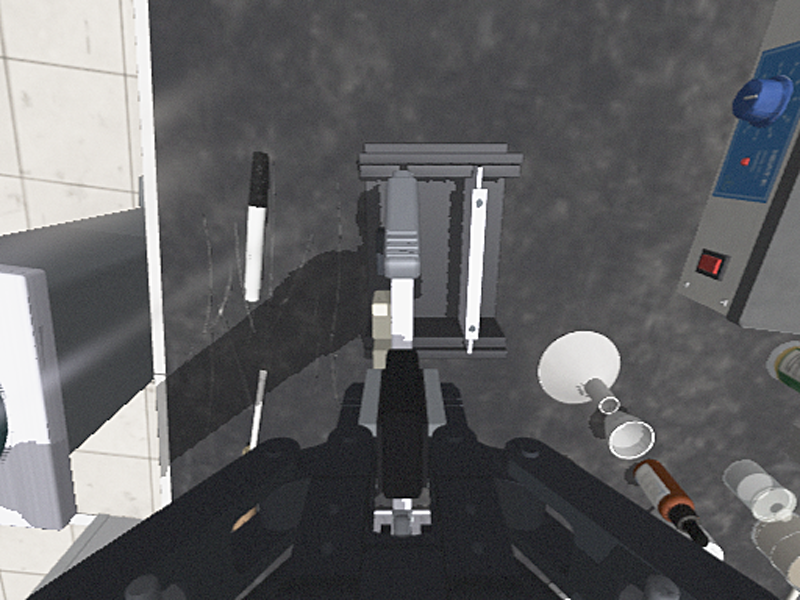

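View pics/s_lift.png

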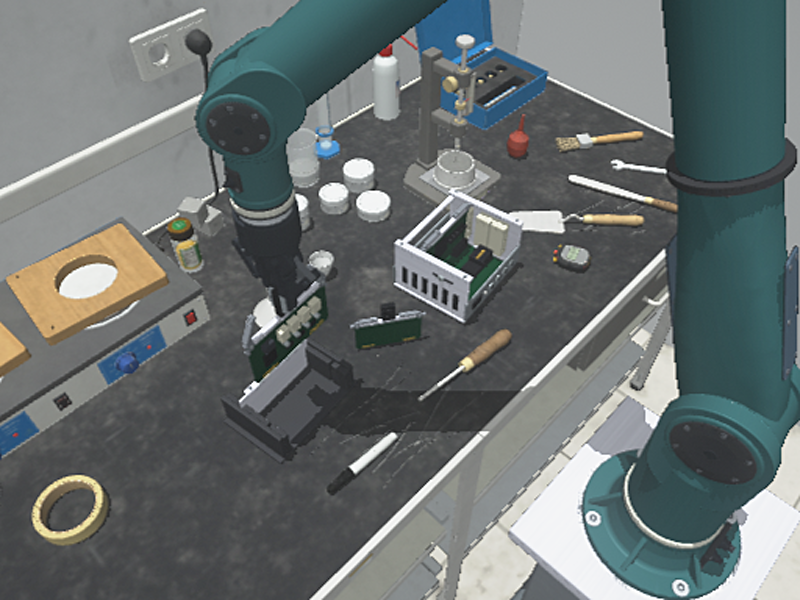

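The card is held by the tab, aligned and lifted. Next I'll carry it over the crate and feel for the grooves.

Run:
```python
from m import *
Y=np.pi/2+0.138
ctrl.movel([0.5092,-0.1655,0.265],[np.pi,0,Y],v=0.25)
ctrl.movel([0.5092,-0.1655,0.197],v=0.08)
ctrl.dwell(0.2)
o=ctrl.observe();print(o['time_s'],o['tcp_pos'],o['tool_rot'],o['wrist_force'])
print(ctrl.movel([0.5092,-0.1655,0.182],v=0.03,guard=3))
o=ctrl.observe();print(o['time_s'],o['tcp_pos'],o['wrist_force'],o['moment'])
snap('wrist','w_in1'); snap('scene','s_in1')
```

```text
10.65 [ 0.50956029 -0.16562058  0.19755749] [3.14054204e+00 5.35890612e-04 1.70864527e+00] [ 0.87463779 -0.77665895 -2.67127593]
False
11.3 [ 0.50913208 -0.16546226  0.18184425] [ 0.96781748  0.33344279 -1.74137519] [0.01653764 0.00606053 0.06906645]
```

View pics/w_in1.png

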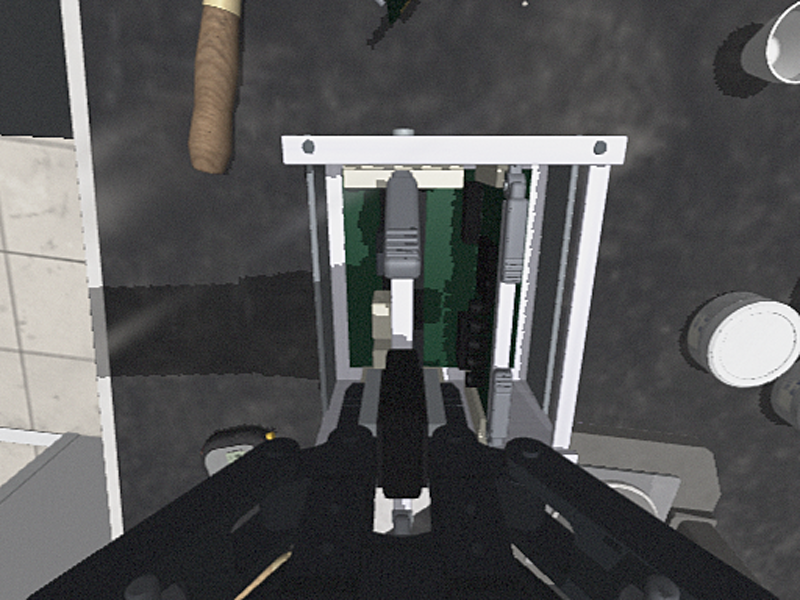

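Run:
```python
from m import *
for t in ('w_in1','w_lift'):
    z=np.load(f'pics/{t}.npz');K,T=z['K'],z['T'];W=world(z['d'],K,T)
    cv2.imwrite(f'pics/z_{t}.png',cv2.resize(z['im'][70:230,180:340],(800,800),interpolation=2)[:600])
    if t=='w_in1':
      for v in range(80,120,3): print(v,[tuple((W[v,c]*1e3).astype(int)) for c in (240,254,257,260,275)])
z=np.load('pics/s_in1.npz');cv2.imwrite('pics/z_s_in1.png',cv2.resize(z['im'][70:220,200:350],(600,600),interpolation=2))
```

```text
80 [(np.int64(476), np.int64(-66), np.int64(0)), (np.int64(491), np.int64(-64), np.int64(1)), (np.int64(494), np.int64(-63), np.int64(0)), (np.int64(497), np.int64(-63), np.int64(0)), (np.int64(513), np.int64(-61), np.int64(1))]
83 [(np.int64(476), np.int64(-69), np.int64(0)), (np.int64(493), np.int64(-71), np.int64(93)), (np.int64(495), np.int64(-71), np.int64(94)), (np.int64(497), np.int64(-71), np.int64(92)), (np.int64(514), np.int64(-64), np.int64(2))]
86 [(np.int64(477), np.int64(-72), np.int64(0)), (np.int64(493), np.int64(-74), np.int64(92)), (np.int64(495), np.int64(-73), np.int64(93)), (np.int64(498), np.int64(-73), np.int64(93)), (np.int64(514), np.int64(-67), np.int64(0))]
89 [(np.int64(484), np.int64(-78), np.int64(115)), (np.int64(494), np.int64(-76), np.int64(114)), (np.int64(496), np.int64(-76), np.int64(115)), (np.int64(498), np.int64(-76), np.int64(115)), (np.int64(508), np.int64(-74), np.int64(115))]
92 [(np.int64(484), np.int64(-80), np.int64(114)), (np.int64(494), np.int64(-78), np.int64(115)), (np.int64(496), np.int64(-78), np.int64(115)), (np.int64(498), np.int6
[... 1515 characters left out ...]
4(485), np.int64(-95), np.int64(95)), (np.int64(496), np.int64(-89), np.int64(182)), (np.int64(498), np.int64(-89), np.int64(182)), (np.int64(499), np.int64(-89), np.int64(182)), (np.int64(512), np.int64(-91), np.int64(96))]
116 [(np.int64(485), np.int64(-97), np.int64(96)), (np.int64(496), np.int64(-91), np.int64(184)), (np.int64(498), np.int64(-91), np.int64(183)), (np.int64(499), np.int64(-90), np.int64(185)), (np.int64(513), np.int64(-93), np.int64(97))]
119 [(np.int64(486), np.int64(-99), np.int64(96)), (np.int64(497), np.int64(-92), np.int64(186)), (np.int64(498), np.int64(-92), np.int64(186)), (np.int64(499), np.int64(-92), np.int64(187)), (np.int64(513), np.int64(-96), np.int64(96))]
```

View pics/z_w_in1.png

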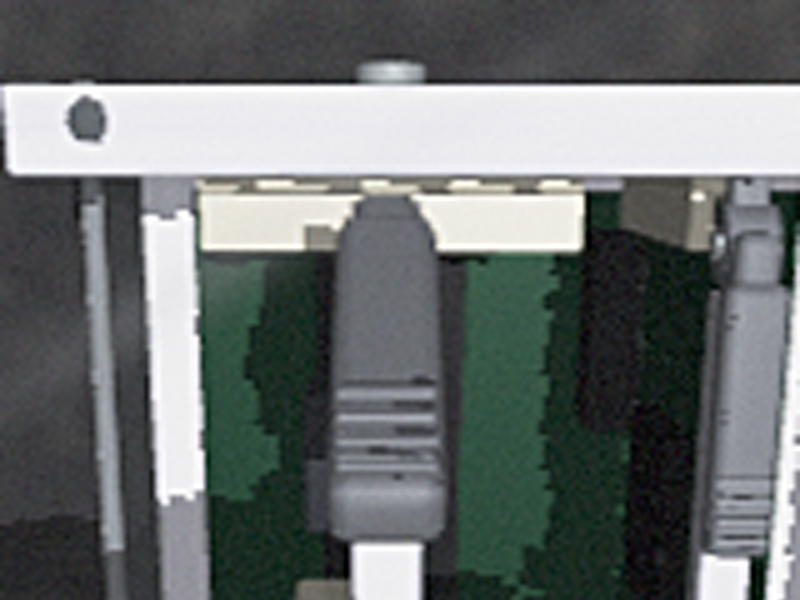

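View pics/z_s_in1.png

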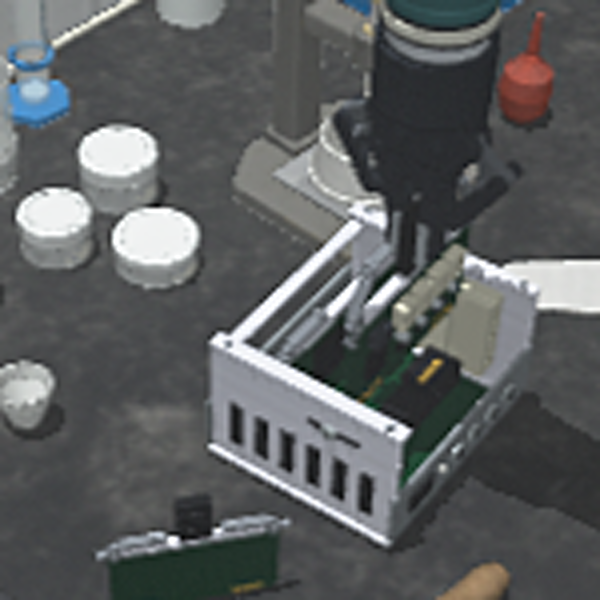

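The card's edge is about 10 mm below the guide tops with no contact force, so it is in the grooves. The knob beyond the rail is a clamp screw on the crate. I'll continue down under guard.

Run:
```python
from m import *
P=[0.5092,-0.1655]
for z,v,g in ((0.155,.04,5),(0.132,.03,5),(0.122,.015,4)):
    h=ctrl.movel(P+[z],v=v,guard=g)
    o=ctrl.observe();print(h,o['time_s'],o['tcp_pos'],o['wrist_force'],o['moment'])
    if h: break
snap('wrist','w_in2')
```

```text
False 12.225 [ 0.50922535 -0.16546632  0.15501691] [-0.10923336 -0.1602783  -1.91370325] [-0.01497493  0.00188916  0.00406939]
False 13.1417 [ 0.50928528 -0.16551292  0.13205521] [-0.6725399   0.5637792  -2.73480204] [-0.02330389 -0.01457367 -0.0305023 ]
True 13.6083 [ 0.50966106 -0.1654697   0.12613174] [ 0.10101583 -0.54103675  3.70834156] [ 0.0086913  -0.0229269  -0.06128966]
```

View pics/w_in2.png

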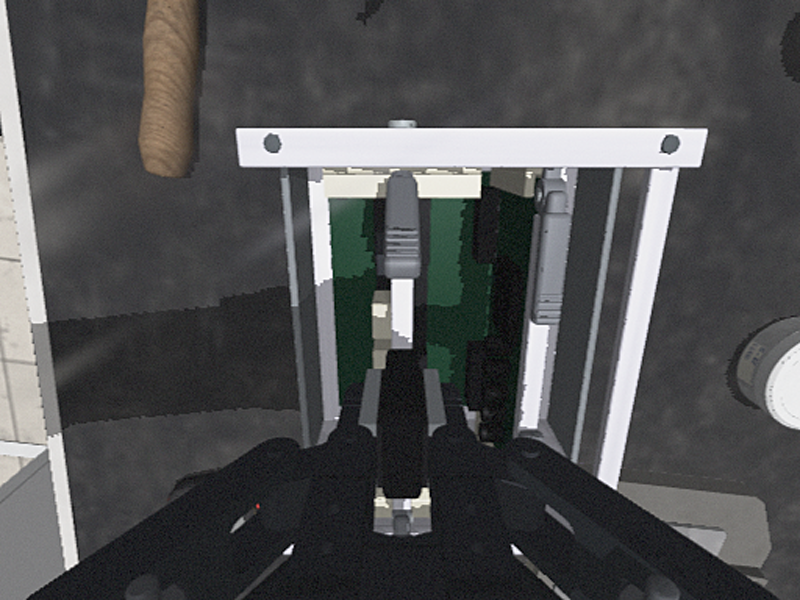

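Contact came at TCP z = 0.126, which is exactly the predicted contact height. I'll release, back off and look.

Run:
```python
from m import *
ctrl.dwell(0.2);o=ctrl.observe();print(o['tcp_pos'],o['wrist_force'],o['grip_width'])
ctrl.gripper_to(0.030)
ctrl.movel([0.5092,-0.1655,0.205],v=0.12)
Y=np.pi/2+0.138;u=np.array([-np.sin(.138),np.cos(.138)])
p=np.array([0.5092,-0.1655])-u*0.07
ctrl.movel([p[0],p[1],0.25],v=0.2)
o=ctrl.observe();print(o['time_s'],o['wrist_force'])
z=snap('wrist','w_rel'); snap('scene','s_rel')
im,d,K,T=z;W=world(d,K,T)
m=(abs(W[...,2]-.165)<.007)&(im.max(2)<60)&(abs(W[...,0]-.51)<.04)&(abs(W[...,1]+.165)<.03)
P=W[m];print(cv2.minAreaRect((P[:,:2]*1000).astype(np.float32)),np.median(P,0),len(P))
```

```text
[ 0.50959718 -0.16551955  0.1261041 ] [ 0.39626794 -0.58626474  5.37785765] 0.011197442039388385
15.5583 [ 0.02019179  0.69322325 -0.38039457]
((509.55316162109375, -165.56680297851562), (11.36196231842041, 29.196378707885742), 7.918232440948486) [ 0.51009626 -0.16973897  0.1641396 ] 397
```

View pics/w_rel.png

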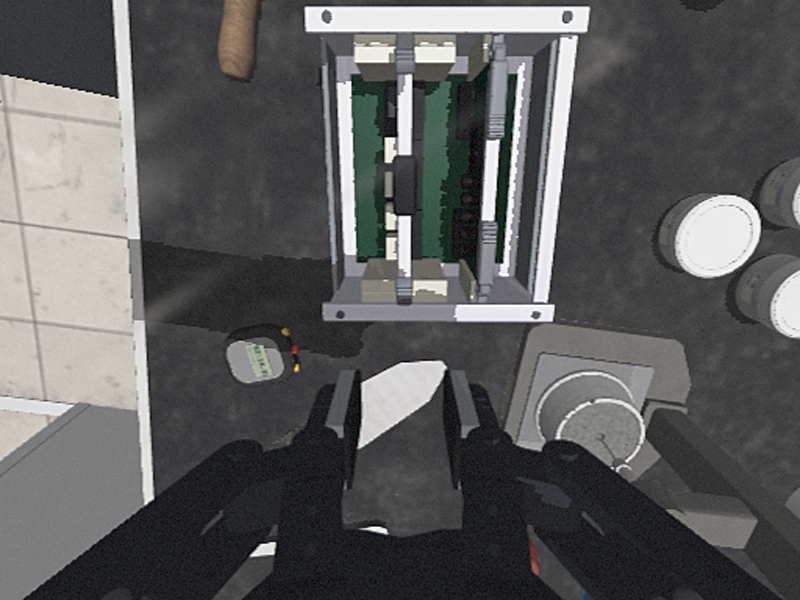

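The card stands level in the guides with both levers out: tab at (405,185), levers at (404,55) and (404,290). I'll swing in the right lever first.

```bash
cat > lev.py <<'E'
from m import *
Y=np.pi/2+0.138;u=np.array([-np.sin(.138),np.cos(.138)]);C0=np.array([0.5095,-0.1655])
def tcp(sgn,s,z): 
    p=C0+sgn*u*s; return [p[0],p[1],z]
def C(th,l=.040,pz=.1147):
    return .07-(l*np.cos(th)-.012*np.sin(th)), pz+l*np.sin(th)+.012*np.cos(th)
def swing(sgn,ths,guard=15):
    for th in ths:
        pz=.1147-.0055*(1-max(th,0))
        s,z=C(th,pz=pz)
        h=ctrl.movel(tcp(sgn,s+.011,z),v=0.025,guard=guard)
        o=ctrl.observe();f=o['wrist_force'];print(f"{th:.2f}",h,round(o['time_s'],2),o['tcp_pos'].round(4),'cmd z',round(z,4),f.round(1),'out',round(sgn*(f[:2]@u),1))
        if h: return False
    return True
E
python3 - <<'E'
from lev import *
ctrl.gripper_to(0.0,20)
s,z=C(1.0)
ctrl.movel(tcp(-1,s+.017,.2),[np.pi,0,Y],v=.15)
print(ctrl.movel(tcp(-1,s+.017,z),v=.08,guard=6))
o=ctrl.observe();print(o['time_s'],o['tcp_pos'],o['wrist_force'],o['grip_width'])
swing(-1,[1.0,.8,.6])
snap('wrist','w_r1');snap('scene','s_r1')
E
```

```text
False
17.2583 [ 0.51999532 -0.24016756  0.15467727] [-0.27039218  0.0899133  -0.28073084] -0.0001211801805663461
1.00 False 17.65 [ 0.5192 -0.234   0.1552] cmd z 0.1548 [ 0.4 -0.7  0.8] out 0.7
0.80 False 18.15 [ 0.5178 -0.2264  0.1504] cmd z 0.1507 [-0.7 -0.5 -0.4] out 0.4
0.60 False 18.66 [ 0.5167 -0.2195  0.1447] cmd z 0.145 [-0.4  0.1  0.7] out -0.1
```

View pics/w_r1.png

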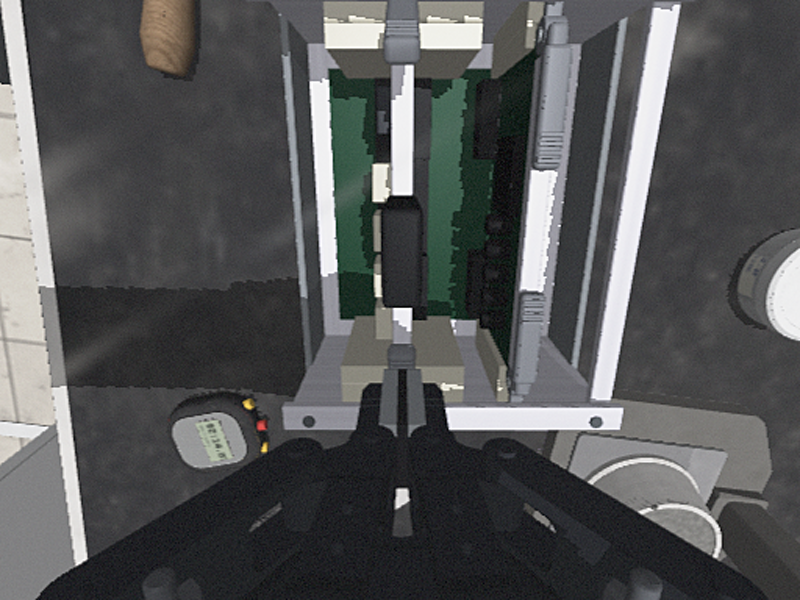

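Run:
```python
from lev import *
swing(-1,[.45,.3,.15,0.0])
snap('wrist','w_r2')
```

```text
0.45 False 19.18 [ 0.5165 -0.2151  0.1398] cmd z 0.1399 [ 0.2  0.4 -0.1] out -0.3
0.30 False 19.61 [ 0.5164 -0.2121  0.1343] cmd z 0.1341 [-0.4 -1.7  2.5] out 1.7
0.15 False 20.04 [ 0.5153 -0.2081  0.1276] cmd z 0.1279 [ 1.2 -2.5  1.6] out 2.6
0.00 False 20.48 [ 0.5156 -0.2067  0.1217] cmd z 0.1212 [-0.2 -4.   7.7] out 4.0
```

View pics/w_r2.png

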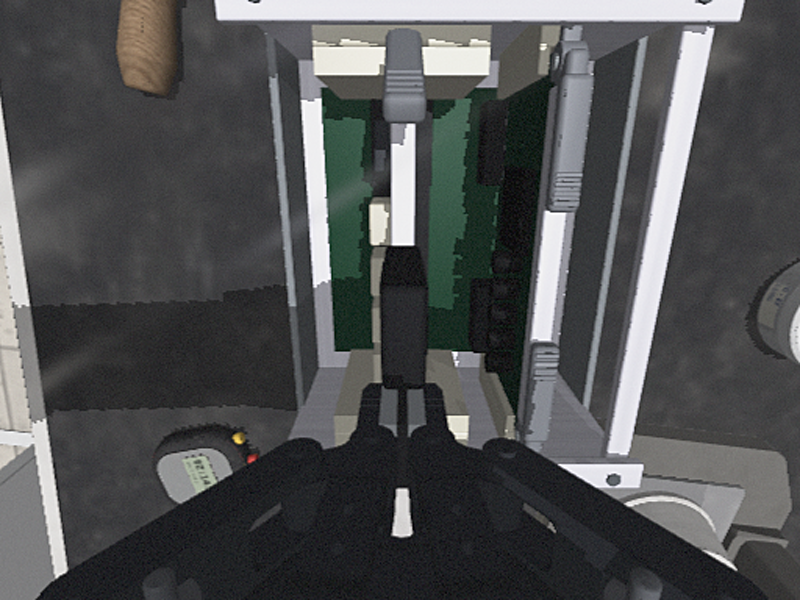

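Run:
```python
from lev import *
s,_=C(0.0)
h=ctrl.movel(tcp(-1,s+.011,.117),v=.008,guard=7)
o=ctrl.observe();print(h,o['time_s'],o['tcp_pos'],o['wrist_force'])
ctrl.movel(tcp(-1,s+.011,.215),v=.12)
p=tcp(-1,.07,.25); ctrl.movel(p,v=.15)
o=ctrl.observe();print(o['time_s'],o['wrist_force'])
im,d,K,T=snap('wrist','w_r3');W=world(d,K,T)
for v in range(85,200,4): 
    # points along card centreline
    r=[]
    for c in range(245,275):
        q=W[v,c]; x=(q[:2]-C0); 
        if abs(x@np.array([np.cos(.138),np.sin(.138)]))<.003: r.append((x@u*1e3,q[2]*1e3))
    if r: print(v,np.median(r,0).round(1),end=' ')
```

```text
True 20.8083 [ 0.51584417 -0.20686185  0.12171945] [-1.02133935 -0.2589263   5.88297248]
22.1833 [-0.49716556  0.1431002  -0.25282435]
85 [ 25.1 117.1] 89 [ 21.7 116.7] 93 [ 18.2 116.8] 97 [ 14.7 117. ] 101 [ 11.5 150.6] 105 [  8.6 162.5] 109 [  5.6 162.5] 113 [  2.6 162.1] 117 [ -0.5 161.8] 121 [ -3.6 161.8] 125 [ -6.7 161.9] 129 [ -9.9 161.6] 133 [-13.1 161.9] 137 [-16.4 161.2] 141 [-26.2 114.9] 145 [-28.8 123.6] 149 [-32.5 124.1] 153 [-36.6 123. ] 157 [-40.5 123.1] 161 [-44.7 122.3] 165 [-48.7 122.3] 169 [-52.8 121.9] 173 [-56.9 121.9] 177 [-61.  121.9] 181 [-65.3 121.6] 185 [-70.4 118.6] 189 [-76.5 113. ] 193 [-80.3 114.8] 197 [-84.6 115.4]
```

View pics/w_r3.png

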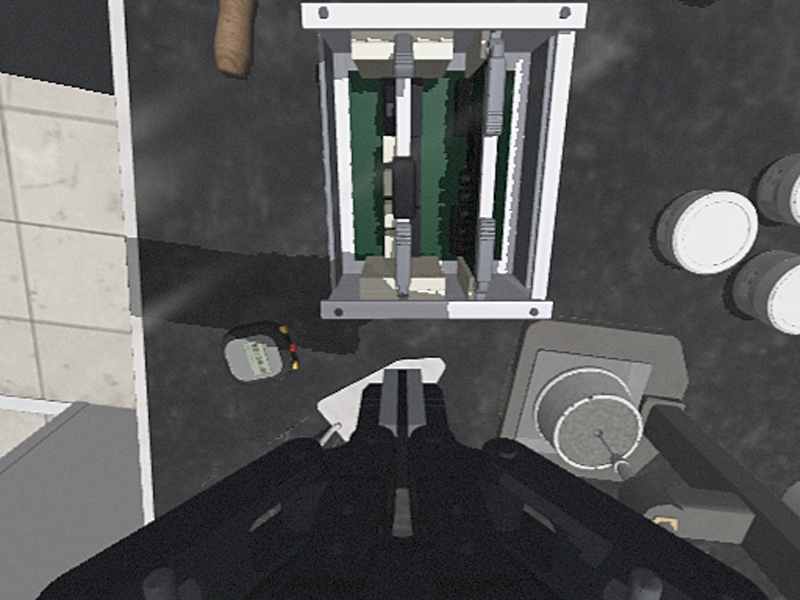

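The right handle is folded in to within about 0.04 rad. The left lever is next, then a final light press on both.

Run:
```python
from lev import *
s,z=C(1.0)
ctrl.movel(tcp(1,s+.017,.25),v=.25)
print(ctrl.movel(tcp(1,s+.017,z),v=.1,guard=6))
o=ctrl.observe();print(o['time_s'],o['tcp_pos'],o['wrist_force'])
if swing(1,[1.0,.8,.6,.45,.3,.15,0.0]):
    s,_=C(0.0)
    h=ctrl.movel(tcp(1,s+.011,.1185),v=.012,guard=12)
    o=ctrl.observe();print(h,o['time_s'],o['tcp_pos'],o['wrist_force'])
snap('wrist','w_l1')
```

```text
False
24.0667 [ 0.49966845 -0.0907998   0.15532358] [-0.23743427 -0.08586641 -0.4344367 ]
1.00 False 24.46 [ 0.5   -0.097  0.155] cmd z 0.1548 [-0.  -0.5  0.1] out -0.5
0.80 False 24.96 [ 0.5008 -0.1045  0.1505] cmd z 0.1507 [0.9 0.1 0.8] out 0.0
0.60 False 25.47 [ 0.5017 -0.1114  0.1447] cmd z 0.145 [-0.3  0.2 -0.4] out 0.2
0.45 False 25.89 [ 0.5024 -0.1159  0.1397] cmd z 0.1399 [-1.1 -0.3  0.7] out -0.2
0.30 False 26.32 [ 0.5033 -0.119   0.1341] cmd z 0.1341 [0.9 1.9 1.3] out 1.8
0.15 False 26.75 [ 0.5036 -0.123   0.1277] cmd z 0.1279 [0.2 1.7 1.6] out 1.7
0.00 False 27.18 [ 0.5036 -0.1256  0.1209] cmd z 0.1212 [0.  0.5 1. ] out 0.4
True 27.4333 [ 0.50380694 -0.12534011  0.11992091] [-0.7821015   0.44885279  7.22310605]
```

View pics/w_l1.png

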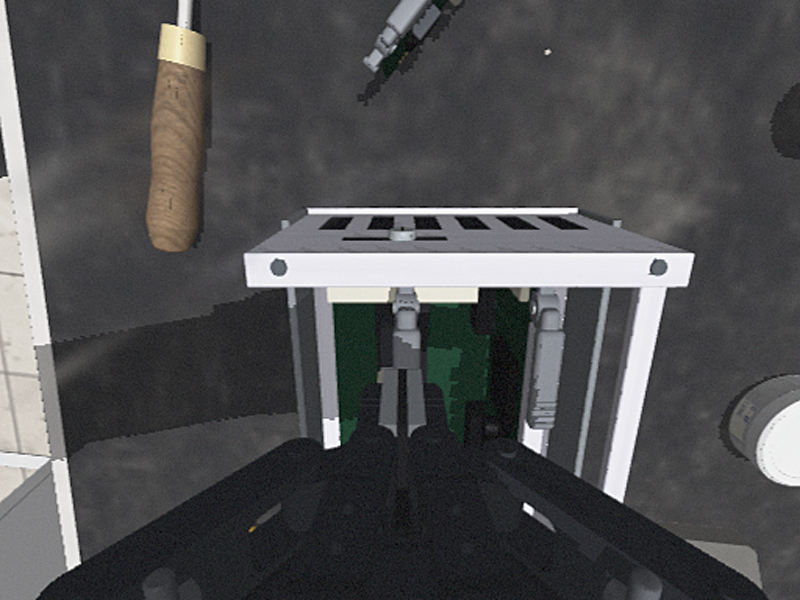

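```bash
cat >> lev.py <<'E'
def press(sgn,depth=.117,g=14):
    s,_=C(0.0)
    h=ctrl.movel(tcp(sgn,s+.011,depth),v=.012,guard=g)
    o=ctrl.observe();print('press',h,o['time_s'],o['tcp_pos'].round(4),o['wrist_force'].round(1))
def measure(tag):
    im,d,K,T=snap('wrist',tag);W=world(d,K,T)
    x=W[...,:2]-C0;a=x@np.array([np.cos(.138),np.sin(.138)]);s=x@u
    for lo in range(-84,84,6):
        m=(abs(a)<.0035)&(s*1e3>=lo)&(s*1e3<lo+6)&(d>0)
        if m.sum()>3: print(lo+3,round(np.median(W[m][:,2])*1e3,1),end=' | ')
    print()
E
python3 - <<'E'
from lev import *
s,_=C(0.0)
ctrl.movel(tcp(1,s+.011,.215),v=.15)
ctrl.movel(tcp(-1,s+.011,.215),v=.2)
ctrl.movel(tcp(-1,s+.011,.127),v=.12,guard=8)
press(-1)
ctrl.movel(tcp(-1,s+.011,.215),v=.15)
ctrl.movel(tcp(-1,.1,.25),v=.2);ctrl.dwell(.1)
print(ctrl.observe()['time_s']);measure('w_f1')
E
```

```text
press True 30.3667 [ 0.5152 -0.2062  0.1199] [-2.4 -0.8  5.5]
31.75
-81 115.0 | -75 110.6 | -69 118.3 | -63 120.2 | -57 120.6 | -51 120.7 | -45 120.6 | -39 120.9 | -33 120.9 | -27 120.8 | -21 112.8 | -15 157.4 | -9 159.0 | -3 158.9 | 3 158.9 | 9 158.9 | 15 158.6 | 21 113.3 | 27 120.7 | 33 121.0 | 39 121.1 | 45 120.9 | 51 120.7 | 57 120.7 | 63 120.7 |
```

View pics/w_f1.png

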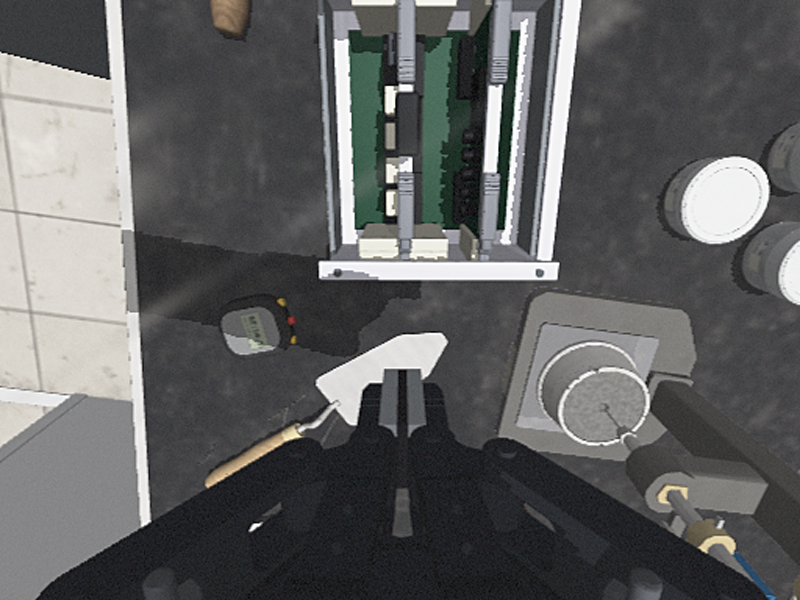

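Both handles lie flat at z about 0.121, and the tab top is at 0.159. That puts the lower edge at about 0.025, the home height. I'll look over the whole scene before handing in.

Run:
```python
from lev import *
p=ctrl.observe()['tcp_pos']; ctrl.movel([0.52,-0.30,0.33],v=.2)
snap('top','top_end'); snap('scene','s_end'); print(ctrl.observe()['time_s'],ctrl.observe()['wrist_force'])
```

```text
32.4917 [-0.23853396 -0.26120736 -0.75561313]
```

View pics/s_end.png

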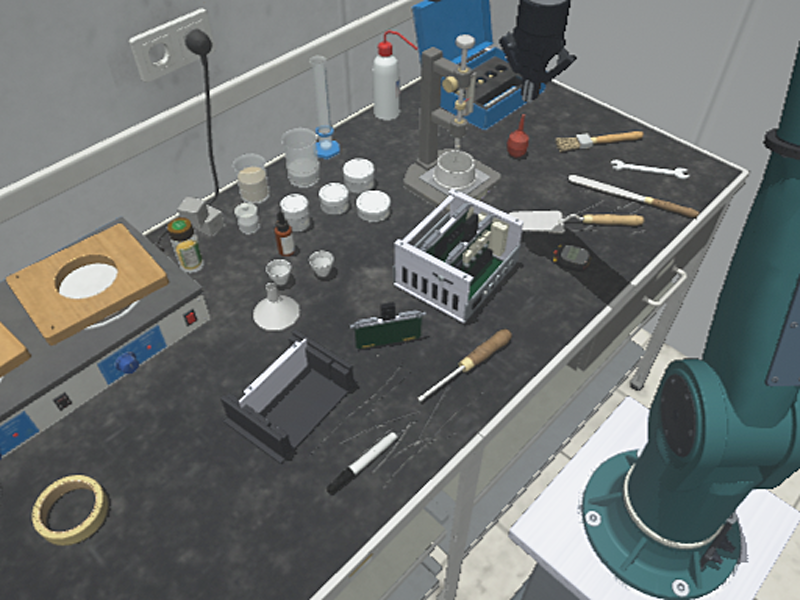

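The card sits in the crate at (460,230). The filler plate is still in the rack at (275,375), and the screwdriver, stopwatch and pen have not moved. The arm is clear of everything, so I'm handing in.

```bash
python3 -c "
from plant import ctrl
ctrl.job_done();print(ctrl.observe()['time_s'])"
```

```text
the job is handed in; nothing more can be done
the job is handed in; nothing more can be done
```

The card is fully home in the free guides with both ejector levers folded in, and I handed the job in at about 32.5 s of the 72 s allowed.

- **Insertion:** I took the card by its tab and lowered it under a force guard. It slid into the grooves on the first try and met the contacts at the expected height. I let go once the contact force read about 5 N.
- **Levers:** I swung in the right lever, then the left, with at most about 8 N at the finger. The first swing left the right lever about 0.04 rad short because the force guard tripped early. A second light press after the left lever closed it, and the card itself was never pushed.
- **Last checks:**
  - Both handles lie flat, level to about 0.3 mm.
  - The top of the tab is at 158.9 mm, which puts the lower edge at about 25 mm, the home height.
  - In the last picture the filler plate, screwdriver, stopwatch, pen and look-alike card look unmoved, and the arm was touching nothing.
  - No check failed in the end.

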